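# Spring impact test on a clamped sight glass

## Task

Give the clamped sight glass its impact test: draw the spring striker back by its black pull knob until you feel the sear catch, without straining it against its rear buffer, and let go so that it stays cocked by itself. With the clear guard swung fully shut over the glass, press the release button all the way down to fire the striker, then let the button up again and leave the guard shut. The striker must never run forward by slipping out of the hand or with the guard open, and the loose things on the bench stay where they are.

Things in the scene. Friction and masses are not known exactly. Their poses are not given: they have to be found in the camera images.
- tester: bench spring-impact tester, fixed: aluminium base 150 x 360 mm; along its y a pedestal with the clamped sight glass, a bay under the guard, a steel barrel 52 mm across with a grey sear block on top (134 mm high), and the pull knob. Origin: bench level, middle of the machine; x away from the robot, y along the striker from the glass to the knob, z up. Striker axis: own x = 0, 90 mm high
- striker (a joint): draw of the striker, m: 0 = forward on the glass, grows as the knob is pulled along tester +y. Spring: 6 N at 0, 0.2 N more per mm. The sear catches at 23 to 51 mm, different each time, unseen: over 5 mm before, the pull rises 4 to 7 N more, then drops suddenly as the sear snaps in. Let forward 1 to 2 mm from there, the sear takes the load. 4 mm past the catch a rubber buffer adds 10 N per mm
- pull_knob: black knurled knob on the rear end of the striker, moves with it. Grip 28 mm across, 35 mm long, with a flange 40 mm across, 6 mm thick on its outer (+y) end to pull against. Origin: on the axis in the middle of the grip, 17 mm inside the flange, 90 mm above the bench; y is the draw direction. Striker forward: 16 mm gap to the barrel's end cap (60 mm across). Free on both sides and 70 mm below
- buffer: rubber washer hidden inside the barrel that ends the striker's rear travel; origin in the middle of its front face, on the striker axis. To be pressed with no more than 15 N
- release (a joint): release button, m: 0 = up, 8 mm = fully down. Spring 3 N at the top to 7 N fully down, plus 1 to 3 N of sear friction when cocked; the sear lets go at about 5 mm. The button also dips by 5 mm and pops up again as the sear catches while the striker is drawn
- button_top (a point): centre of the top of the release button, a dark steel cap 22 mm across standing on the sear block, top 152 mm above the bench when up; pressed straight down
- guard (a joint): opening angle of the clear guard, rad: 0 = shut over the glass, 1.9 = fully open. Stiff hinge, about 0.45 N m: it stays where it is left
- guard_hinge (a point): middle of the guard's hinge line, at the top of the fixed rear screen, 152 mm above the bench; the line runs along the tester's y
- guard_edge (a point): middle of the guard's front top corner, 136 mm from the hinge line. The guard is a clear hood 160 mm wide (along y): a flat 4 mm top panel from the hinge to this corner and a 126 mm front panel square to it. Shut: top panel level, top 154 mm high, this corner to the robot's side (-x) of the hinge, front panel hanging. Open: corner up high, upper face of the top panel turned away from the robot
- spare_glass: loose spare sight glass lying flat, steel rim 76 mm across, 12 mm high; origin under its middle; leave alone
- pipe_clamp: loose steel pipe clamp lying flat, ring 76 mm across, 18 mm high; origin under its middle; leave alone
- gasket: loose black rubber gasket, 64 mm across, 5 mm high; origin under its middle; leave alone
- spanner: loose steel spanner lying on the bench; leave alone
- sample_bottle: loose glass bottle 56 mm across, 105 mm high, blue cap; origin under its middle; leave alone
- beaker: loose glass beaker 68 mm across, 90 mm high; origin under its middle; leave alone
- hose_barb: loose steel hose barb, foot 50 mm across, 56 mm high; origin under its middle; leave alone

How it is judged:
By the outcome, as a careful person would: the job done as asked, in the order asked, and still so for the second after the job is handed in, with the robot touching nothing.
It also fails if it takes over 67 s, if anything falls off the work surface, if the arm or the gripper's body presses on something with over 40 N, if the wrist force passes 120 N, or if a joint passes its speed limit or range.

## Robot

A 6-joint arm with a two-finger parallel gripper is mounted at the origin on the work surface. World frame = base frame: x ahead of the robot, y to its left, z up, the work surface at z = 0. Lengths are in m, angles in rad, forces in N, time in s.
With the tool pointing down it reaches from about 0.35 to 0.95 m from the base axis. Payload 17.4 kg.
Tool frame: the origin (TCP) lies midway between the tips of the shut fingers; the grasp point (between the pads) lies ctrl.grasp_offset behind it (ctrl.grasp_offset is the distance from the TCP to the grasp point, in m); x points along the fingers, y is the direction in which the jaws open and shut, and the axes are right-handed (so a half turn about x gives the same grasp; the last joint's range is limited). The gripper opens to 93 mm and grips with 3 to 60 N. Pads are 15 mm wide; open, the fingers measure 128 mm over their backs; the gripper's body (75 mm by 188 mm) begins 65 mm behind the grasp point.
Start: joints at [-1.327, 0.116, 1.442, -0, 1.584, -0.038], TCP at [0.188, -0.648, 0.198] pointing down, gripper open.
Joint ranges: [-2.83, 2.83], [-0.83, 2.19], [0.07, 2.5], [-1.14, 4.28], [0.01, 3], [-2.97, 2.97]. Speed limits (rad/s): [1.89, 1.89, 2.22, 3.14, 3.14, 3.14].

## Interface

Orientations are given as [roll, pitch, yaw] about the fixed x, y, z axes, in that order (R = Rz(yaw) Ry(pitch) Rx(roll)).
In Python, from workcell import ctrl, eyes gives the robot as it stands.
- The arm moves only by the tool arm_command, never from a script. Its argument "motion" is one flat list of numbers, 5 for each row, row after row: the shift along the tool's x, y, z in m, then the turn about the tool's x in degrees, then the opening, from 0 (shut) to 1 (fully open). A call has exactly 8 rows; each row shifts and turns the commanded pose from where the row before left it, along the tool's axes as they then stand; what a row does not reach is not made up. A row lasts 1/10 s, in which the tool goes at most 50 mm and 8.59 degrees, less where a joint would pass 70% of its speed; a pose out of reach is approached as far as the arm can. A call is refused whole if a number of a shift passes 0.05 or a number of a turn 8.59, either way. A call with a gripper value outside its range is refused whole. The fingers move at their own pace and stop on an object; "grip_force" is the grip in N (left out, the last holds). Time passes only in rows, so rows that do not move let the fingers close, or fill a call up. It gives the time, the measured TCP pose, the force and the opening at its end, in the units of the state.
- ctrl.get_state(): the state, without advancing time (a new reading comes with each control period).
- eyes.read_camera(name): name is "scene" or "top" or "wrist"; returns a dict with "frame" (384x512x3 uint8, red, green, blue), "z_map" (384x512 float32, m along the optical axis (not along the pixel's ray), 0 where there is no reading), "K" (3x3 intrinsics, pixels), "dist" ([k1, k2, p1, p2, k3] as OpenCV has them; the pictures are not rectified), "position" and "orientation" of the camera in the world. Camera axes: x right, y down, z forward; pixel columns grow to the right and rows downward; lengths in m; the calibration is good to about 2 mm. A picture is of the moment at which its call begins.
- ctrl.finish_job(): hands the job in, once; it reports no verdict.
The state is a dict: "t": time; "joint_positions": joint angles; "qd": joint speeds; "joint_efforts": joint torques, N m; "tcp_pos": TCP position; "tcp_rot": TCP orientation; "ft_force": force on the tool from outside, world axes, zero at the start; "ft_torque": the same for the moment, N m; "grip_width": finger opening in m.
Only numpy, scipy, OpenCV 4.12 (cv2) and the standard library are available. Lean on these libraries where they do the work, as an engineer would, in place of code of your own. Each camera call takes 0.05 s, during which the arm holds its last target. There are 200 camera calls.

## Working session

There is one attempt and no reset: what is moved stays moved. The work goes in short steps, Python scripts to look and compute and a tool call to move; the robot and the scene stay as the last step left them, time stands still between calls to the robot, and variables do not carry over. Pictures are saved under pics/ and viewed, about 8 in all and at most 12, crops included, and the job is handed in when it is done.

Besides the shell and the picture viewer there is one more tool, called after ">>>" as name(argument=value, ...) on one line, values as JSON. arm_command: Moves the arm, as the interface text tells. Its arguments: {"type":"object","properties":{"motion":{"type":"array"},"grip_force":{"type":"number"}},"required":["motion"]}

```bash
mkdir -p pics; cat > h.py <<'E'
import numpy as np,cv2
from workcell import ctrl,eyes
from scipy.spatial.transform import Rotation as R
def cam(n,f=None):
    d=eyes.read_camera(n)
    if f: cv2.imwrite('pics/'+f,d['frame'][:,:,::-1])
    return d
def rot(d):
    o=np.array(d['orientation'],float)
    return o if o.shape==(3,3) else R.from_euler('xyz',o).as_matrix() if o.size==3 else R.from_quat(o).as_matrix()
def pt(d,u,v,w=1):
    z=d['z_map'][v-w:v+w+1,u-w:u+w+1]; z=np.median(z[z>0]) if (z>0).any() else 0
    p=cv2.undistortPoints(np.array([[[u,v]]],float),d['K'],np.array(d['dist']))[0,0]
    return rot(d)@np.array([p[0]*z,p[1]*z,z])+d['position']
def atz(d,u,v,h):
    p=cv2.undistortPoints(np.array([[[u,v]]],float),d['K'],np.array(d['dist']))[0,0]
    r=rot(d)@np.array([p[0],p[1],1]); return d['position']+r*(h-d['position'][2])/r[2]
E
python3 - <<'E'
from h import *
import pickle
D={n:cam(n) for n in('scene','top')}
pickle.dump(D,open('d.pkl','wb'))
for n,d in D.items():
    print(n,d['position'],d['orientation']); cv2.imwrite(f'pics/{n}1.png',cv2.resize(d['frame'][:,:,::-1],(768,576)))
print(ctrl.get_state(),ctrl.grasp_offset)
E
```

```text
scene [1.18437795 0.0705779  0.73446924] [-2.33825894 -0.0177482   1.67250545]
top [0.42057345 0.01528557 1.16749783] [-3.04061958 -0.01755411 -1.55494955]
{'t': 0.1, 'joint_positions': array([-1.32684285e+00,  1.16441398e-01,  1.44219395e+00, -6.03884826e-06,
        1.58399601e+00, -3.77931828e-02]), 'qd': array([ 0.00148895, -0.0014445 , -0.00180571, -0.00086649, -0.00164497,
        0.00054915]), 'joint_efforts': array([-3.91157118e-04, -7.22889304e+01, -6.23864436e+01,  7.79862469e-02,
        2.27063941e-02, -5.69982922e-05]), 'tcp_pos': array([ 0.18761788, -0.6481907 ,  0.19717954]), 'tcp_rot': array([-1.60277618,  1.56975761,  1.82056307]), 'ft_force': array([ 0.9812015 ,  0.18241527, -1.02789369]), 'ft_torque': array([-0.05158216,  0.07002192,  0.00428176]), 'grip_width': 0.09306981932825176} 0.0188
```

View pics/scene1.png

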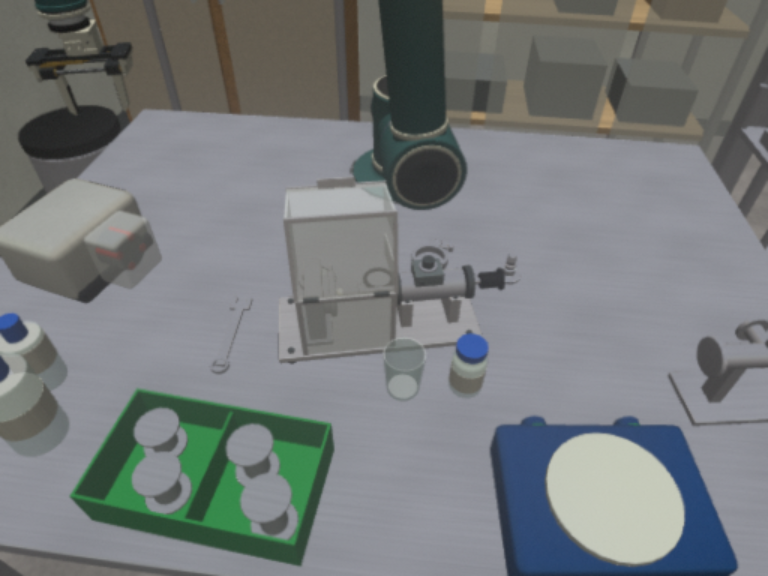

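View pics/top1.png

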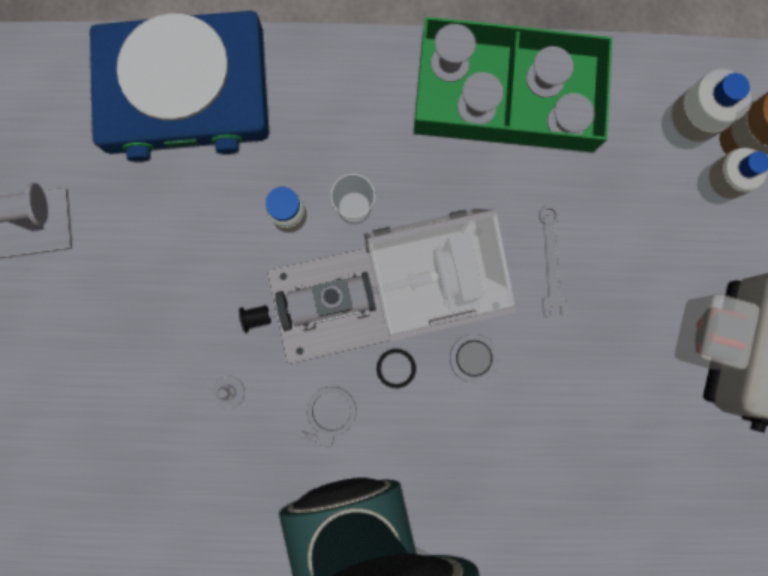

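```bash
python3 - <<'E'
from h import *
import pickle
D=pickle.load(open('d.pkl','rb'))
t=D['top'];s=D['scene']
def q(d,u,v,l): print(l,pt(d,round(u/1.5),round(v/1.5)).round(4))
for l,u,v in [('button',331,296),('knobgrip',257,317),('flange',242,319),('endcap',283,309),('c1',370,237),('c2',496,212),('c3',513,304),('c4',390,334),('mid',410,290),('pedestal',458,270),('hole1',283,276),('hole2',299,351),('bottle',283,203),('beaker',353,195),('barb',228,391),('clamp',333,410),('gask',396,352),('glass',474,358)]: q(t,u,v,l)
print('button@.152',atz(t,331/1.5,296/1.5,.152),'holes',atz(t,283/1.5,276/1.5,.015),atz(t,299/1.5,351/1.5,.015))
for l,u,v in [('hinge L',303,298),('hinge R',398,294),('topL',287,190),('topR',392,185),('edgeL',289,214),('edgeR',395,208),('knob',492,279),('barb',512,265),('button',430,262)]: q(s,u,v,l)
im=s['frame'][110:250,170:360,::-1]; cv2.imwrite('pics/c1.png',cv2.resize(im,None,fx=4,fy=4,interpolation=2))
E
```

```text
button [0.5104 0.0745 0.1526]
knobgrip [0.4822 0.1853 0.1044]
flange [0.4772 0.2062 0.1089]
endcap [0.4928 0.1446 0.1193]
c1 [0.5715 0.0211 0.2819]
c2 [ 0.606  -0.1332  0.2836]
c3 [ 0.4937 -0.1582  0.2578]
c4 [ 0.4539 -0.0051  0.2583]
mid [ 0.5092 -0.028   0.2687]
pedestal [ 0.5343 -0.087   0.2699]
hole1 [0.5512 0.1581 0.023 ]
hole2 [0.4344 0.1313 0.0234]
bottle [0.6508 0.1513 0.1048]
beaker [0.6867 0.0532 0.0051]
barb [0.371  0.2341 0.0483]
clamp [0.3439 0.077  0.0011]
gask [ 0.4349 -0.0207  0.0031]
glass [ 0.4273 -0.1433  0.0118]
button@.152 [0.50973524 0.07522901 0.152     ] holes [0.55212088 0.15985206 0.015     ] [0.4345638  0.13138119 0.015     ]
hinge L [ 0.633  -0.1098  0.1586]
hinge R [0.5505 0.0292 0.1033]
topL [ 0.4969 -0.1571  0.2601]
topR [ 0.2527 -0.0114  0.1254]
edgeL [ 0.5895 -0.1269  0.2833]
edgeR [0.5573 0.0205 0.284 ]
knob [0.4916 0.1911 0.1015]
barb [0.3757 0.244  0.0365]
button [0.5187 0.0803 0.1522]
```

View pics/c1.png

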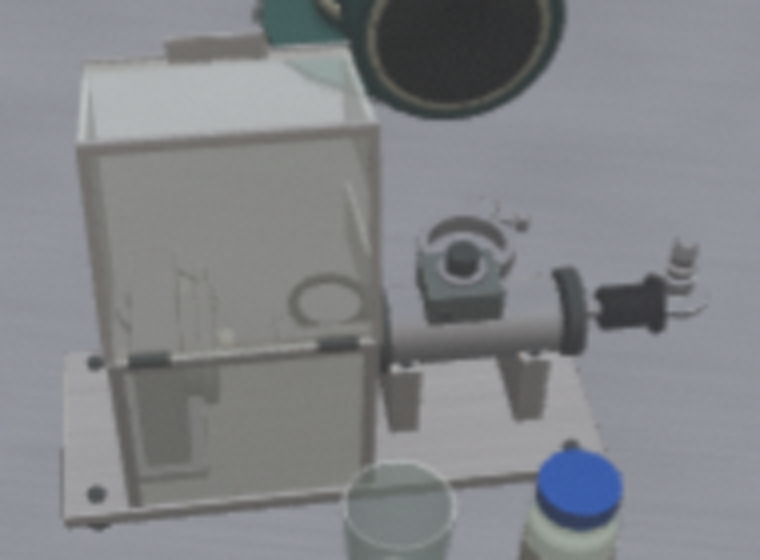

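```bash
cat >> h.py <<'E'
A=np.radians(13.5); TX=np.array([np.cos(A),np.sin(A),0]); TY=np.array([-np.sin(A),np.cos(A),0]); Z=np.array([0,0,1.])
HG=np.array([.615,-.050,.152])
def M(s): return R.from_euler('xyz',s['tcp_rot']).as_matrix()
def rep():
    s=ctrl.get_state(); m=M(s); f=np.array(s['ft_force'])
    print('t',s['t'],'tcp',s['tcp_pos'].round(4),'F tx,ty,z',(f@TX).round(2),(f@TY).round(2),f[2].round(2),'w',round(s['grip_width'],4))
    print('tool',m.round(3).tolist()); 
    # turn about tool x bringing tool y onto +-TX
    for g in(TX,-TX):
        l=m.T@g; print('turn deg',np.degrees(np.arctan2(l[2],l[1])).round(2))
    return s,m
E
python3 - <<'E'
from h import *
s,m=rep()
for g in (HG+.03*TX+.113*Z,): print(g, g-s['tcp_pos'])
print(s['joint_positions'])
E
```

```text
t 0.1 tcp [ 0.1876 -0.6482  0.1972] F tx,ty,z 1.0 -0.05 -1.03 w 0.0931
tool [[-0.0, 0.278, -0.961], [0.001, -0.961, -0.278], [-1.0, -0.001, -0.0]]
turn deg -87.36
turn deg 92.64
[ 0.6441711  -0.04299664  0.265     ] [0.45655322 0.60519406 0.06782046]
[-1.32684285e+00  1.16441398e-01  1.44219395e+00 -6.03884826e-06
  1.58399601e+00 -3.77931828e-02]
```

>>> arm_command(motion=[-0.045, 0, 0, -8.59, 0, -0.045, 0, 0, -8.59, 0, -0.045, 0, 0, -8.59, 0, -0.045, 0, 0, -8.59, 0, 0, 0, 0, -8.59, 0, 0, 0, 0, -8.59, 0, 0, 0, 0, -8.59, 0, 0, 0, 0, -8.59, 0], grip_force=40)

```text
t: 0.9
tcp_pos: [0.1877, -0.6484, 0.3774]
tcp_rot: [-2.899, 1.57, 1.73]
ft_force: [0.4, -0.1, -0.2]
grip_width: 0.0335
```

>>> arm_command(motion=[0, 0, 0, -8.59, 0, 0, 0, 0, -8.59, 0, 0, 0, 0, -1.46, 0, 0, 0.045, -0.038, 0, 0, 0, 0.045, -0.038, 0, 0, 0, 0.045, -0.038, 0, 0, 0, 0.045, -0.038, 0, 0, 0, 0.045, -0.038, 0, 0])

```text
t: 1.7
tcp_pos: [0.3365, -0.4452, 0.3778]
tcp_rot: [0.893, 1.571, -0.446]
ft_force: [0.5, -0.7, -1.0]
grip_width: 0.0003
```

```bash
python3 - <<'E'
from h import *
s,m=rep()
g=HG+.03*TX+.113*Z; print(m.T@(g-s['tcp_pos']))
E
```

```text
t 1.7 tcp [ 0.3365 -0.4452  0.3778] F tx,ty,z 0.35 -0.76 -1.05 w 0.0003
tool [[0.0, 0.973, 0.229], [-0.0, 0.229, -0.973], [-1.0, 0.0, 0.0]]
turn deg -0.24
turn deg 179.76
[ 0.11279148  0.39174581 -0.32085813]
```

>>> arm_command(motion=[0, 0.0356, -0.0292, 0, 0, 0, 0.0356, -0.0292, 0, 0, 0, 0.0356, -0.0292, 0, 0, 0, 0.0356, -0.0292, 0, 0, 0, 0.0356, -0.0292, 0, 0, 0, 0.0356, -0.0292, 0, 0, 0, 0.0356, -0.0292, 0, 0, 0, 0.0356, -0.0292, 0, 0])

```text
t: 2.5
tcp_pos: [0.5589, -0.1514, 0.3778]
tcp_rot: [0.896, 1.571, -0.443]
ft_force: [0.5, -2.0, -0.8]
grip_width: 0.0
```

>>> arm_command(motion=[0, 0.0356, -0.0292, 0, 0, 0, 0.0356, -0.0292, 0, 0, 0, 0.0356, -0.0292, 0, 0, 0.02, 0, 0, 0, 0, 0, 0, 0, 0, 0, 0, 0, 0, 0, 0, 0, 0, 0, 0, 0, 0, 0, 0, 0, 0])

```text
t: 3.3
tcp_pos: [0.6413, -0.0439, 0.3591]
tcp_rot: [1.231, 1.569, -0.106]
ft_force: [0.1, -1.0, 0.5]
grip_width: 0.0002
```

```bash
python3 - <<'E'
from h import *
s,m=rep()
d=cam('wrist'); cv2.imwrite('pics/w1.png',cv2.resize(d['frame'][:,:,::-1],(768,576)))
import pickle; pickle.dump(d,open('w.pkl','wb'))
print(d['position'])
E
```

```text
t 3.3 tcp [ 0.6413 -0.0439  0.3591] F tx,ty,z -0.19 -1.03 0.52 w 0.0002
tool [[0.001, 0.973, 0.232], [-0.0, 0.232, -0.973], [-1.0, 0.001, 0.0]]
turn deg -0.09
turn deg 179.91
[0.62465943 0.02205159 0.54473592]
```

View pics/w1.png

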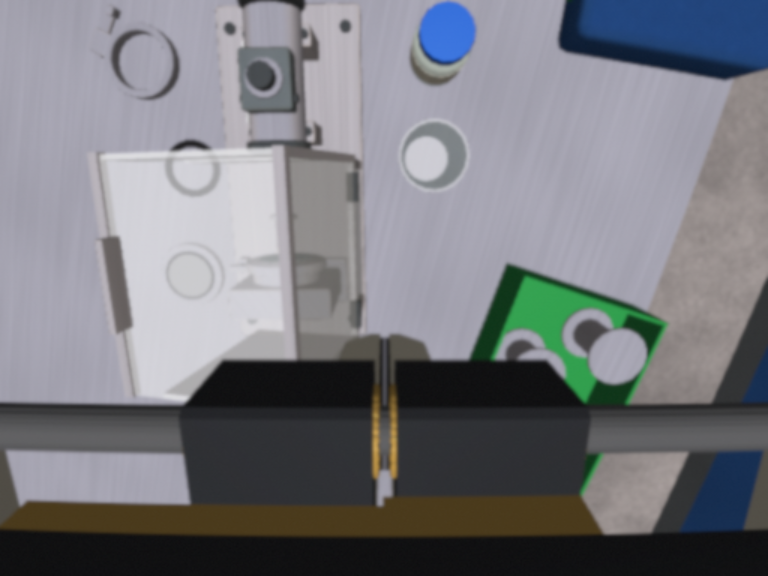

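```bash
python3 - <<'E'
from h import *
import pickle; d=pickle.load(open('w.pkl','rb'))
for l,u,v,h in [('h1',353,185,.155),('h2',356,313,.155),('e1',279,151,.285),('e2',291,340,.285),('btn',260,76,.152)]:
    p=atz(d,u/1.5,v/1.5,h); q=pt(d,round(u/1.5),round(v/1.5)); r=p-HG; print(l,p.round(4),q.round(4),'rel hinge',(r@TX).round(4),(r@TY).round(4))
E
```

```text
h1 [0.6023 0.0075 0.155 ] [0.602  0.0079 0.1575] rel hinge 0.0011 0.0589
h2 [ 0.6287 -0.0991  0.155 ] [ 0.6284 -0.0986  0.1585] rel hinge 0.0019 -0.051
e1 [0.5669 0.0207 0.285 ] [0.567  0.0204 0.2852] rel hinge -0.0302 0.08
e2 [ 0.5934 -0.0841  0.285 ] [ 0.5935 -0.0844  0.2851] rel hinge -0.029 -0.0281
btn [0.512 0.073 0.152] [0.5112 0.0728 0.1503] rel hinge -0.0714 0.1437
```

>>> arm_command(motion=[0.0313, 0, 0, 0, 0, 0.0313, 0, 0, 0, 0, 0.0313, 0, 0, 0, 0, 0, -0.015, 0, 0, 0, 0, -0.015, 0, 0, 0, 0.0033, -0.0097, 0, 0, 0, 0.0033, -0.0097, 0, 0, 0, 0.0033, -0.0097, 0, 0, 0])

```text
t: 4.15
tcp_pos: [0.5837, -0.0573, 0.2546]
tcp_rot: [1.166, 1.569, -0.169]
ft_force: [0.3, -0.4, 4.6]
grip_width: 0.0003
```

>>> arm_command(motion=[0.0095, -0.014, 0, 0, 0, 0.0095, -0.014, 0, 0, 0, 0.0093, -0.007, 0, 0, 0, 0.0093, -0.007, 0, 0, 0, 0.0093, -0.007, 0, 0, 0, 0.0087, -0.0037, 0, 0, 0, 0.0087, -0.0037, 0, 0, 0, 0.0087, -0.0037, 0, 0, 0])

```text
t: 4.95
tcp_pos: [0.5254, -0.071, 0.1803]
tcp_rot: [-1.77, 1.571, -3.105]
ft_force: [0.0, 0.0, 1.8]
grip_width: 0.0005
```

>>> arm_command(motion=[0.007, -0.002, 0, 0, 0, 0.007, -0.002, 0, 0, 0, 0.0025, 0, 0, 0, 0, 0.0025, 0, 0, 0, 0, 0.0025, 0, 0, 0, 0, 0, 0, 0, 0, 0, 0, 0, 0, 0, 0, 0, 0, 0, 0, 0])

```text
t: 5.75
tcp_pos: [0.5218, -0.0719, 0.1596]
tcp_rot: [1.565, 1.571, 0.23]
ft_force: [-0.9, 0.3, 0.4]
grip_width: 0.0001
```

>>> arm_command(motion=[0.001, 0, 0, 0, 0, 0.001, 0, 0, 0, 0, 0.001, 0, 0, 0, 0, 0.001, 0, 0, 0, 0, 0.001, 0, 0, 0, 0, 0.0005, 0, 0, 0, 0, 0, 0, 0, 0, 0, 0, 0, 0, 0, 0])

```text
t: 6.55
tcp_pos: [0.5217, -0.0719, 0.154]
tcp_rot: [3.092, 1.571, 1.757]
ft_force: [0.2, 0.1, 0.1]
grip_width: 0.0007
```

```bash
python3 - <<'E'
from h import *
s,m=rep()
d=cam('scene'); im=d['frame'][110:250,170:360,::-1]; cv2.imwrite('pics/c2.png',cv2.resize(im,None,fx=4,fy=4,interpolation=2))
E
```

```text
t 6.55 tcp [ 0.5217 -0.0719  0.154 ] F tx,ty,z 0.22 0.06 0.1 w 0.0007
tool [[-0.0, 0.972, 0.234], [0.0, 0.234, -0.972], [-1.0, 0.0, -0.0]]
turn deg 0.01
turn deg -179.99
```

View pics/c2.png

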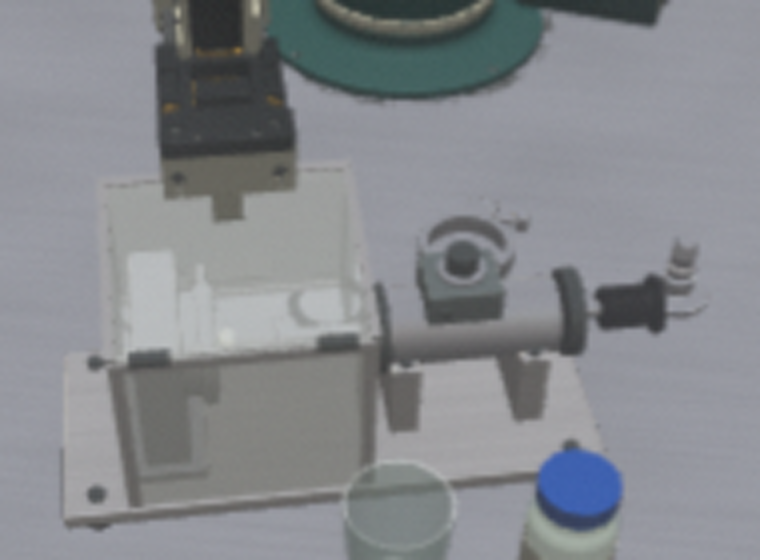

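>>> arm_command(motion=[0.0007, 0, 0, 0, 0, 0.0007, 0, 0, 0, 0, 0.0006, 0, 0, 0, 0, 0, 0, 0, 0, 0, 0, 0, 0, 0, 0, 0, 0, 0, 0, 0, 0, 0, 0, 0, 0, 0, 0, 0, 0, 0])

```text
t: 7.4
tcp_pos: [0.5217, -0.0719, 0.152]
tcp_rot: [2.904, 1.571, 1.569]
ft_force: [-0.7, -0.2, -0.0]
grip_width: 0.0006
```

```bash
python3 - <<'E'
from h import *
d=cam('scene')
for u,v in [(110,185),(340,190),(350,270),(120,270),(230,300),(300,210),(130,230),(355,200),(105,190),(280,250)]:
    p=pt(d,170+u//4,110+v//4); r=p-HG; print((u,v),p.round(4),(r@TX).round(4),(r@TY).round(4))
E
```

```text
(110, 185) [ 0.5066 -0.1488  0.1807] -0.1284 -0.0708
(340, 190) [ 0.4881 -0.004   0.177 ] -0.1127 0.0743
(350, 270) [0.5491 0.0079 0.1645] -0.0506 0.0716
(120, 270) [ 0.5684 -0.1284  0.1669] -0.0636 -0.0653
(230, 300) [ 0.583  -0.0602  0.1617] -0.0335 -0.0025
(300, 210) [ 0.5076 -0.027   0.1743] -0.099 0.0475
(130, 230) [ 0.5371 -0.13    0.1721] -0.0944 -0.0596
(355, 200) [0.4969 0.0046 0.1752] -0.1021 0.0806
(105, 190) [ 0.5099 -0.1507  0.18  ] -0.1257 -0.0733
(280, 250) [ 0.5398 -0.0351  0.168 ] -0.0697 0.0321
```

```bash
python3 - <<'E'
from h import *
d=cam('scene'); s=ctrl.get_state()
for u,v in [(228,200),(228,208),(228,212),(228,216),(228,222),(228,228),(228,240),(200,215),(260,215)]:
    p=pt(d,170+u//4,110+v//4,0); print((u,v),p.round(4))
p=np.array(s['tcp_pos'])
x,_=cv2.projectPoints(((p-d['position'])@rot(d))[None],np.zeros(3),np.zeros(3),d['K'],np.array(d['dist'])); print((x.ravel()-[170,110])*4)
im=d['frame'][120:210,180:290,::-1]; cv2.imwrite('pics/c3.png',cv2.resize(im,None,fx=7,fy=6.5,interpolation=2))
w=cam('wrist'); cv2.imwrite('pics/w2.png',cv2.resize(w['frame'][:,:,::-1],(768,576)))
E
```

```text
(228, 200) [ 0.5374 -0.0662  0.2007]
(228, 208) [ 0.5355 -0.0669  0.1929]
(228, 212) [ 0.5344 -0.0672  0.1889]
(228, 216) [ 0.5358 -0.0671  0.1869]
(228, 222) [ 0.5299 -0.0685  0.1787]
(228, 228) [ 0.5293 -0.0689  0.1718]
(228, 240) [ 0.538  -0.0676  0.1695]
(200, 215) [ 0.5189 -0.0883  0.1741]
(260, 215) [ 0.5131 -0.0514  0.1731]
[226.82090781 243.87464002]
```

View pics/c3.png

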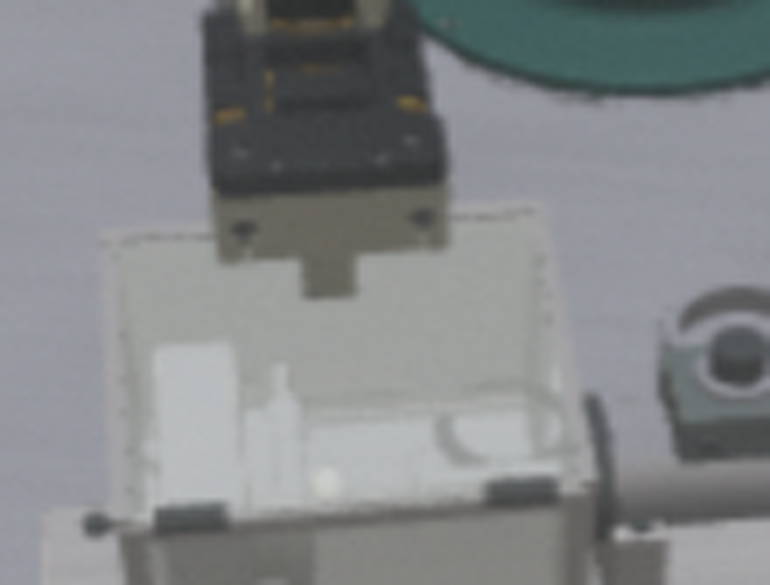

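View pics/w2.png

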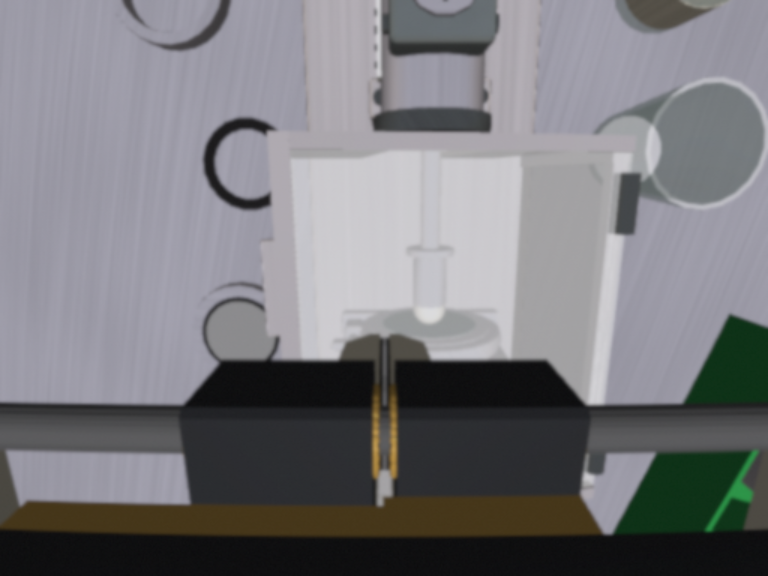

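```bash
python3 - <<'E'
from h import *
t=cam('top');w=cam('wrist')
for u,v in [(275,140),(450,140),(600,145),(280,250),(290,340),(627,200),(615,300),(340,200),(560,200),(266,280),(350,355),(420,355)]:
    p=pt(w,round(u/1.5),round(v/1.5),0); r=p-HG; print('w',(u,v),p.round(4),(r@TX).round(4),(r@TY).round(4))
for X,Y in [(-.03,.06),(-.06,.06),(-.09,.06),(-.12,.06),(-.13,.05)]:
    g=HG+X*TX+Y*TY; x,_=cv2.projectPoints(((g-t['position'])@rot(t))[None],np.zeros(3),np.zeros(3),t['K'],np.array(t['dist'])); u,v=x.ravel().round().astype(int)
    p=pt(t,u,v,0); r=p-HG; print('t',(u,v),p.round(4),(r@TX).round(4),(r@TY).round(4))
E
```

```text
w (275, 140) [ 0.4672 -0.0036  0.1772] -0.1329 0.0796
w (450, 140) [0.5249 0.0109 0.1679] -0.0734 0.0803
w (600, 145) [0.5824 0.0239 0.1558] -0.0145 0.0794
w (280, 250) [ 0.4762 -0.0397  0.1779] -0.1326 0.0425
w (290, 340) [ 0.4855 -0.0714  0.1786] -0.1309 0.0094
w (627, 200) [0.5994 0.0073 0.1561] -0.0018 0.0593
w (615, 300) [ 0.6104 -0.0325  0.1537] -0.0004 0.0181
w (340, 200) [ 0.4925 -0.018   0.1737] -0.1117 0.0597
w (560, 200) [0.5729 0.0008 0.1578] -0.0291 0.0592
w (266, 280) [ 0.4508 -0.0825  0.0687] -0.1672 0.0067
w (350, 355) [ 0.5078 -0.0649  0.1957] -0.1078 0.0106
w (420, 355) [ 0.5306 -0.0602  0.1938] -0.0845 0.0098
t (np.int64(257), np.int64(168)) [0.5209 0.0056 0.4982] -0.0785 0.076
t (np.int64(260), np.int64(182)) [0.4979 0.0018 0.528 ] -0.1018 0.0777
t (np.int64(263), np.int64(196)) [ 0.4794 -0.0024  0.5281] -0.1207 0.0779
t (np.int64(266), np.int64(210)) [ 0.4611 -0.0066  0.5276] -0.1395 0.0781
t (np.int64(272), np.int64(214)) [ 0.4755 -0.0309  0.1772] -0.1312 0.0511
```

>>> arm_command(motion=[-0.01, 0, 0, 0, 0, -0.01, 0, 0, 0, 0, -0.01, 0, 0, 0, 0, -0.01, 0, 0, 0, 0, -0.01, 0, 0, 0, 0, -0.01, 0, 0, 0, 0, 0, 0, 0, 0, 0, 0, 0, 0, 0, 0])

```text
t: 8.45
tcp_pos: [0.5217, -0.0719, 0.2121]
tcp_rot: [1.247, 1.571, -0.089]
ft_force: [-0.3, -0.0, -0.3]
grip_width: 0.0005
```

```bash
cat >> h.py <<'E'
def guard():
    d=cam('scene')
    for Y in (-.065,.06):
        for X,z in[(-.05,.16),(-.10,.17)]:
            g=HG+X*TX+Y*TY; g[2]=z
            x,_=cv2.projectPoints(((g-d['position'])@rot(d))[None],np.zeros(3),np.zeros(3),d['K'],np.array(d['dist'])); u,v=x.ravel().round().astype(int)
            p=pt(d,u,v,0); r=p-HG; print('guard X,Y,z',(r@TX).round(4),(r@TY).round(4),p[2].round(4),'angle',np.arctan2(p[2]-.155,-(r@TX)).round(3))
    return d
E
python3 - <<'E'
from h import *
rep(); d=guard()
s=ctrl.get_state()
for dz in (0,.01,.02,.03,.04):
    p=np.array(s['tcp_pos'])+[0,0,dz]+.012*TX
    x,_=cv2.projectPoints(((p-d['position'])@rot(d))[None],np.zeros(3),np.zeros(3),d['K'],np.array(d['dist'])); u,v=x.ravel().round().astype(int); print(dz,p.round(4),(u,v),pt(d,u,v,0).round(4))
im=d['frame'][100:210,180:290,::-1]; cv2.imwrite('pics/c4.png',cv2.resize(im,None,fx=6,fy=5,interpolation=2))
E
```

```text
t 8.45 tcp [ 0.5217 -0.0719  0.2121] F tx,ty,z -0.31 0.02 -0.26 w 0.0005
tool [[0.0, 0.972, 0.234], [-0.0, 0.234, -0.972], [-1.0, 0.0, 0.0]]
turn deg 0.01
turn deg -179.99
guard X,Y,z -0.045 -0.0658 0.1644 angle 0.205
guard X,Y,z -0.0998 -0.0645 0.1713 angle 0.162
guard X,Y,z -0.0454 0.0588 0.1639 angle 0.194
guard X,Y,z -0.0944 0.0595 0.1737 angle 0.195
0 [ 0.5333 -0.0691  0.2117] (np.int64(226), np.int64(155)) [ 0.4895 -0.0781  0.1774]
0.01 [ 0.5333 -0.0691  0.2217] (np.int64(226), np.int64(152)) [ 0.2526 -0.1281  0.0003]
0.02 [ 0.5333 -0.0691  0.2317] (np.int64(225), np.int64(149)) [ 2.364e-01 -1.344e-01  2.000e-04]
0.03 [ 0.5333 -0.0691  0.2417] (np.int64(225), np.int64(145)) [ 0.533  -0.0697  0.2416]
0.04 [ 0.5333 -0.0691  0.2517] (np.int64(225), np.int64(142)) [ 0.5353 -0.0687  0.252 ]
```

View pics/c4.png

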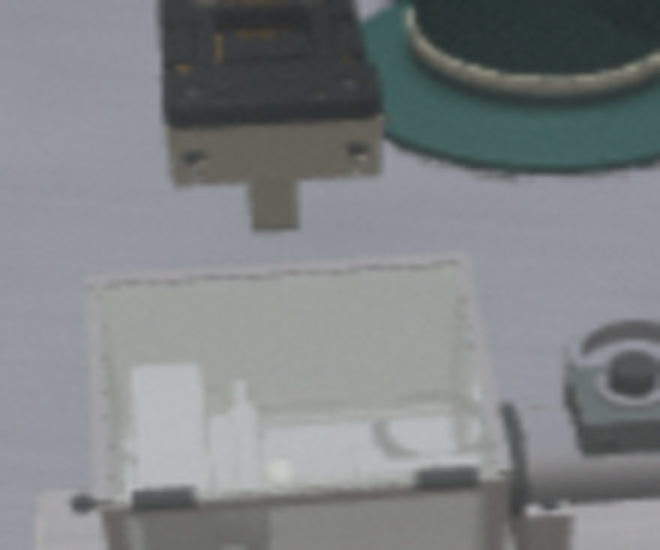

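```bash
python3 - <<'E'
from h import *
s,m=rep(); w=cam('wrist')
for u in (350,365,375,384,395,405,420):
  for v in (330,338,344,352):
    p=pt(w,round(u/1.5),round(v/1.5),0); l=m.T@(p-s['tcp_pos']); print((u,v),'tool',l.round(4),end=' ')
  print()
E
```

```text
t 8.5 tcp [ 0.5216 -0.0719  0.2117] F tx,ty,z 1.42 -0.03 0.38 w 0.0006
tool [[-0.0, 0.972, 0.234], [0.0, 0.234, -0.972], [-1.0, -0.0, -0.0]]
turn deg 0.01
turn deg -179.99
(350, 330) tool [ 0.0375 -0.0182  0.009 ] (350, 338) tool [ 0.0382 -0.0183  0.0133] (350, 344) tool [-0.0322 -0.0128 -0.01  ] (350, 352) tool [-0.0395 -0.0122 -0.0096] 
(365, 330) tool [ 0.0388 -0.0106  0.0094] (365, 338) tool [-0.024  -0.0078 -0.0093] (365, 344) tool [-0.0306 -0.0075 -0.0094] (365, 352) tool [-0.0401 -0.0072 -0.0098] 
(375, 330) tool [ 0.0397 -0.0052  0.0097] (375, 338) tool [-0.0235 -0.004  -0.0091] (375, 344) tool [-0.0322 -0.0038 -0.01  ] (375, 352) tool [-0.0401 -0.0036 -0.0098] 
(384, 330) tool [ 0.0402 -0.0006  0.0099] (384, 338) tool [ 0.0407 -0.0006  0.0142] (384, 344) tool [-0.0267 -0.0006 -0.008 ] (384, 352) tool [-0.037  -0.0006 -0.0086] 
(395, 330) tool [0.0416 0.0048 0.0104] (395, 338) tool [-0.0235  0.0033 -0.0091] (395, 344) tool [-0.0317  0.0031 -0.0099] (395, 352) tool [-0.0389  0.0029 -0.0093] 
(405, 330) tool [0.0424 0.0103 0.0107] (405, 338) tool [-0.0238  0.0072 -0.0092] (405, 344) tool [-0.0318  0.0068 -0.0099] (405, 352) tool [-0.0405  0.0064 -0.01  ] 
(420, 330) tool [0.0439 0.0182 0.0111] (420, 338) tool [0.0441 0.0183 0.0154] (420, 344) tool [-0.0311  0.0122 -0.0096] (420, 352) tool [-0.0402  0.0115 -0.0098]
```

>>> arm_command(motion=[0.03, 0, 0, 0, 0, 0.026, 0, 0, 0, 0, 0.004, 0, 0, 0, 0, 0.004, 0, 0, 0, 0, 0.004, 0, 0, 0, 0, 0.003, 0, 0, 0, 0, 0.003, 0, 0, 0, 0, 0.003, 0, 0, 0, 0])

```text
t: 9.35
tcp_pos: [0.5219, -0.072, 0.1354]
tcp_rot: [1.037, 1.57, -0.298]
ft_force: [-2.1, -0.6, 1.9]
grip_width: 0.0003
```

>>> arm_command(motion=[0.0005, 0, 0, 0, 0, 0.0005, 0, 0, 0, 0, 0.0005, 0, 0, 0, 0, 0.0005, 0, 0, 0, 0, 0.0005, 0, 0, 0, 0, 0.0005, 0, 0, 0, 0, 0.0, 0, 0, 0, 0, 0.0, 0, 0, 0, 0])

```text
t: 10.15
tcp_pos: [0.5218, -0.072, 0.1334]
tcp_rot: [1.016, 1.57, -0.319]
ft_force: [-6.4, -0.1, 13.4]
grip_width: 0.0003
```

```bash
python3 - <<'E'
from h import *
rep(); d=guard()
E
```

```text
t 10.15 tcp [ 0.5218 -0.072   0.1334] F tx,ty,z -6.26 1.45 13.36 w 0.0003
tool [[0.001, 0.972, 0.234], [-0.0, 0.234, -0.972], [-1.0, 0.001, 0.0]]
turn deg 0.01
turn deg -179.99
guard X,Y,z -0.0542 -0.0665 0.156 angle 0.019
guard X,Y,z -0.1175 -0.0658 0.1566 angle 0.014
guard X,Y,z 0.5818 -0.0157 0.7345 angle 2.358
guard X,Y,z -0.1161 0.0619 0.1557 angle 0.006
```

>>> arm_command(motion=[-0.04, 0, 0, 0, 0, -0.04, 0, 0, 0, 0, -0.04, 0, 0, 0, 1, 0, 0.0054, -0.045, 0, 1, 0, 0.0054, -0.045, 0, 1, 0, 0.0054, -0.045, 0, 1, 0, 0.0054, -0.045, 0, 1, 0, 0, 0, 0, 1])

```text
t: 11.0
tcp_pos: [0.4999, 0.1123, 0.2521]
tcp_rot: [2.908, 1.57, 1.578]
ft_force: [-0.6, 0.4, -0.1]
grip_width: 0.0443
```

```bash
python3 - <<'E'
from h import *
s,m=rep(); w=cam('wrist'); cv2.imwrite('pics/w3.png',cv2.resize(w['frame'][:,:,::-1],(768,576)))
import pickle; pickle.dump((s,w),open('w3.pkl','wb'))
E
```

```text
t 11.0 tcp [0.4999 0.1123 0.2521] F tx,ty,z -0.5 0.48 -0.14 w 0.0443
tool [[-0.0, 0.971, 0.238], [0.001, 0.238, -0.971], [-1.0, 0.0, -0.001]]
turn deg 0.26
turn deg -179.74
```

View pics/w3.png

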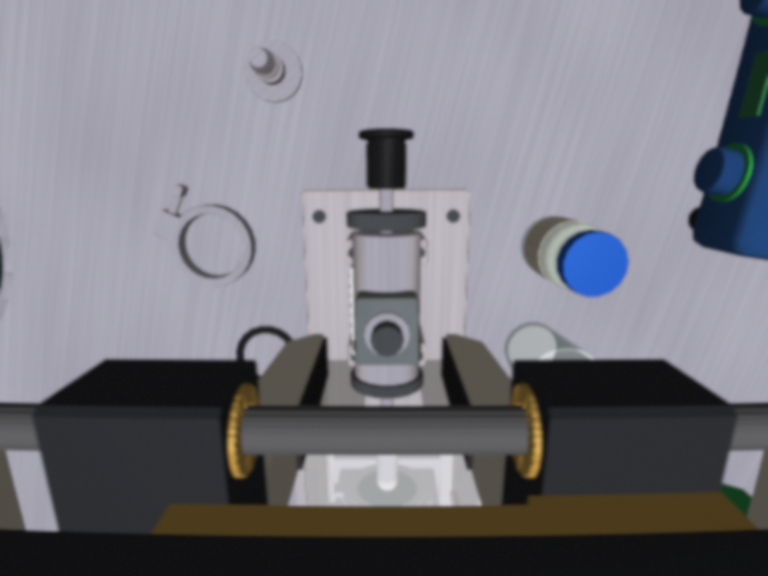

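```bash
python3 - <<'E'
from h import *
import pickle; s,w=pickle.load(open('w3.pkl','rb')); m=M(s); K=s['tcp_pos']
for l,u,v in [('grip',386,163),('grip end',386,184),('grip near flange',386,143),('flange',386,134),('button',387,338),('cap',386,222),('tipL',322,338),('tipL',320,345),('tipR',450,338),('tipR',453,346)]:
    p=pt(w,round(u/1.5),round(v/1.5),0); print(l,p.round(4),'tool',(m.T@(p-K)).round(4))
for l,u,v in [('flL',358,133),('flR',413,133),('gL',367,165),('gR',406,165)]:
    p=atz(w,u/1.5,v/1.5,.09); print(l,p.round(4),'tool',(m.T@(p-K)).round(4))
z=w['z_map']; 
for v in range(82,128,2): p=pt(w,257,v,0); print(v,(m.T@(p-K)).round(4))
E
```

```text
grip [0.4822 0.1854 0.1045] tool [ 0.1476  0.0002 -0.0751]
grip end [0.4857 0.1715 0.1033] tool [ 0.1489  0.0003 -0.0608]
grip near flange [0.4789 0.1992 0.1028] tool [ 0.1493  0.0002 -0.0893]
flange [0.4775 0.2045 0.1094] tool [ 0.1428  0.0002 -0.0947]
button [0.5096 0.078  0.1518] tool [0.1002 0.0013 0.0357]
cap [0.4916 0.1474 0.1185] tool [ 0.1336  0.0003 -0.0359]
tipL [0.4748 0.1147 0.2735] tool [-0.0215 -0.0237 -0.0084]
tipL [0.4748 0.1145 0.2809] tool [-0.0288 -0.0239 -0.0082]
tipR [0.5205 0.1273 0.2771] tool [-0.025   0.0236 -0.0097]
tipR [0.5202 0.1273 0.2866] tool [-0.0345  0.0234 -0.0098]
flL [0.458  0.2017 0.09  ] tool [ 0.1622 -0.0194 -0.0966]
flR [0.4962 0.2111 0.09  ] tool [ 0.1622  0.0199 -0.0967]
gL [0.4694 0.1815 0.09  ] tool [ 0.1621 -0.0132 -0.0743]
gR [0.4969 0.1883 0.09  ] tool [ 0.1621  0.0152 -0.0744]
82 [ 0.2543  0.0005 -0.1129]
84 [ 0.2532  0.0005 -0.1102]
86 [ 0.1436  0.0002 -0.0977]
88 [-0.1857 -0.0006 -0.0679]
90 [ 0.1449  0.0002 -0.0939]
92 [ 0.1495  0.0002 -0.0923]
94 [ 0.148   0.0002 -0.0902]
96 [ 0.1485  0.0002 -0.0882]
98 [ 0.1489  0.0002 -0.0862]
100 [ 0.1485  0.0002 -0.0842]
102 [ 0.1473  0.0002 -0.0821]
104 [ 0.1484  0.0002 -0.0802]
106 [ 0.1481  0.0002 -0.0781]
108 [ 0.1485  0.0002 -0.0761]
110 [ 0.1477  0.0003 -0.0741]
112 [ 0.1497  0.0003 -0.0721]
114 [ 0.1478  0.0003 -0.07  ]
116 [ 0.1485  0.0003 -0.068 ]
118 [ 0.1493  0.0003 -0.0659]
120 [ 0.1483  0.0003 -0.0639]
122 [ 0.1488  0.0003 -0.0618]
124 [ 0.1495  0.0003 -0.0597]
126 [ 0.1587  0.0003 -0.0573]
```

```bash
python3 - <<'E'
from h import *
import pickle; s,w=pickle.load(open('w3.pkl','rb')); m=M(s); K=s['tcp_pos']
for u,v in [(310,345),(300,355),(285,365),(270,380),(262,400),(320,380),(312,430),(305,460),(200,365),(150,380),(100,400),(245,365),(150,450),(60,410)]:
    p=pt(w,round(u/1.5),round(v/1.5),0); print((u,v),'tool',(m.T@(p-K)).round(4))
E
```

```text
(310, 345) tool [-0.0321 -0.0266 -0.0094]
(300, 355) tool [-0.0426 -0.0284 -0.0097]
(285, 365) tool [-0.0493 -0.032  -0.0093]
(270, 380) tool [-0.0599 -0.0343 -0.0091]
(262, 400) tool [-0.0738 -0.033  -0.0095]
(320, 380) tool [-0.0421 -0.0223 -0.0009]
(312, 430) tool [-0.1211 -0.0119 -0.0291]
(305, 460) tool [ 0.0983 -0.0564  0.1267]
(200, 365) tool [-0.1127 -0.0321 -0.0365]
(150, 380) tool [-0.1189 -0.0377 -0.0365]
(100, 400) tool [-0.1254 -0.0419 -0.0362]
(245, 365) tool [-0.1112 -0.0248 -0.0359]
(150, 450) tool [-0.1277 -0.0343 -0.0296]
(60, 410) tool [-0.1277 -0.0465 -0.0359]
```

>>> arm_command(motion=[0, 0, -0.0395, 0, 1, 0, 0, -0.0395, 0, 1, 0.04, 0, 0, 0, 1, 0.04, 0, 0, 0, 1, 0.04, 0, 0, 0, 1, 0.04, 0, 0, 0, 1, 0, 0, 0, 0, 1, 0, 0, 0, 0, 1])

```text
t: 11.85
tcp_pos: [0.4826, 0.1843, 0.093]
tcp_rot: [-1.444, 1.57, -2.779]
ft_force: [-0.8, -0.1, 1.1]
grip_width: 0.093
```

>>> arm_command(motion=[0.022, 0, 0, 0, 1, 0.022, 0, 0, 0, 1, 0, 0, 0, 0, 1, 0, 0, 0, 0, 0, 0, 0, 0, 0, 0, 0, 0, 0, 0, 0, 0, 0, 0, 0, 0, 0, 0, 0, 0, 0], grip_force=45)

```text
t: 12.65
tcp_pos: [0.4824, 0.185, 0.0485]
tcp_rot: [1.665, 1.57, 0.33]
ft_force: [-0.1, -0.1, -0.3]
grip_width: 0.0579
```

```bash
python3 - <<'E'
from h import *
rep()
d=cam('scene'); im=d['frame'][110:230,260:400,::-1]; cv2.imwrite('pics/c5.png',cv2.resize(im,None,fx=5,fy=5,interpolation=2))
E
```

```text
t 12.65 tcp [0.4824 0.185  0.0485] F tx,ty,z -0.13 -0.07 -0.26 w 0.0579
tool [[0.0, 0.972, 0.234], [0.0, 0.234, -0.972], [-1.0, 0.0, -0.0]]
turn deg 0.01
turn deg -179.99
```

View pics/c5.png

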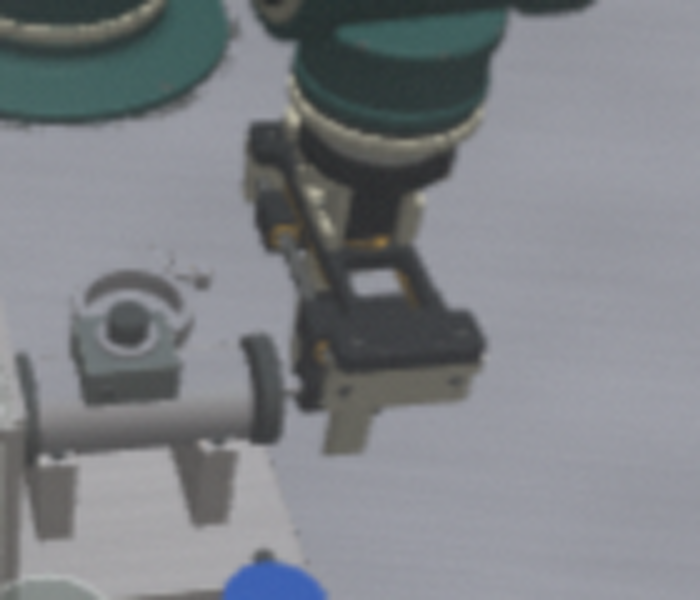

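>>> arm_command(motion=[0, 0, -0.003, 0, 0, 0, 0, 0, 0, 0, 0, 0, 0, 0, 0, 0, 0, 0, 0, 0, 0, 0, 0, 0, 0, 0, 0, 0, 0, 0, 0, 0, 0, 0, 0, 0, 0, 0, 0, 0])

```text
t: 13.5
tcp_pos: [0.4823, 0.1882, 0.0482]
tcp_rot: [1.731, 1.569, 0.396]
ft_force: [8.4, 3.5, -3.9]
grip_width: 0.0269
```

>>> arm_command(motion=[0, 0, -0.002, 0, 0, 0, 0, -0.002, 0, 0, 0, 0, -0.002, 0, 0, 0, 0, -0.002, 0, 0, 0, 0, -0.001, 0, 0, 0, 0, -0.001, 0, 0, 0, 0, 0, 0, 0, 0, 0, 0, 0, 0])

```text
t: 14.3
tcp_pos: [0.4801, 0.1969, 0.0481]
tcp_rot: [0.822, 1.568, -0.513]
ft_force: [9.1, -6.3, -3.4]
grip_width: 0.0269
```

```bash
python3 -c "
from h import *
rep()"
```

```text
t 14.3 tcp [0.4801 0.1969 0.0481] F tx,ty,z 7.41 -8.27 -3.4 w 0.0269
tool [[0.002, 0.972, 0.233], [-0.001, 0.233, -0.972], [-1.0, 0.002, 0.002]]
turn deg -0.0
turn deg 180.0
```

>>> arm_command(motion=[0, 0.0005, -0.002, 0, 0, 0, 0, -0.002, 0, 0, 0, 0, -0.002, 0, 0, 0, 0, -0.002, 0, 0, 0, 0, -0.001, 0, 0, 0, 0, 0, 0, 0, 0, 0, 0, 0, 0, 0, 0, 0, 0, 0])

```text
t: 15.1
tcp_pos: [0.4781, 0.2055, 0.048]
tcp_rot: [0.272, 1.569, -1.064]
ft_force: [5.0, -8.9, -0.9]
grip_width: 0.0268
```

>>> arm_command(motion=[0, 0, -0.001, 0, 0, 0, 0, -0.001, 0, 0, 0, 0, -0.0005, 0, 0, 0, 0, 0, 0, 0, 0, 0, 0, 0, 0, 0, 0, 0, 0, 0, 0, 0, 0, 0, 0, 0, 0, 0, 0, 0])

```text
t: 15.9
tcp_pos: [0.4776, 0.2079, 0.0481]
tcp_rot: [0.255, 1.569, -1.081]
ft_force: [5.6, -8.1, -0.8]
grip_width: 0.027
```

>>> arm_command(motion=[0, 0, -0.001, 0, 0, 0, 0, -0.001, 0, 0, 0, 0, -0.0005, 0, 0, 0, 0, 0, 0, 0, 0, 0, 0, 0, 0, 0, 0, 0, 0, 0, 0, 0, 0, 0, 0, 0, 0, 0, 0, 0])

```text
t: 16.7
tcp_pos: [0.4769, 0.2102, 0.048]
tcp_rot: [0.198, 1.569, -1.137]
ft_force: [4.8, -8.6, -0.1]
grip_width: 0.027
```

>>> arm_command(motion=[0, 0, -0.001, 0, 0, 0, 0, -0.001, 0, 0, 0, 0, -0.0005, 0, 0, 0, 0, 0, 0, 0, 0, 0, 0, 0, 0, 0, 0, 0, 0, 0, 0, 0, 0, 0, 0, 0, 0, 0, 0, 0])

```text
t: 17.5
tcp_pos: [0.4764, 0.2126, 0.048]
tcp_rot: [0.197, 1.568, -1.138]
ft_force: [4.6, -9.6, -0.3]
grip_width: 0.0268
```

>>> arm_command(motion=[0, 0, -0.001, 0, 0, 0, 0, -0.001, 0, 0, 0, 0, -0.0005, 0, 0, 0, 0, 0, 0, 0, 0, 0, 0, 0, 0, 0, 0, 0, 0, 0, 0, 0, 0, 0, 0, 0, 0, 0, 0, 0])

```text
t: 18.3
tcp_pos: [0.4758, 0.215, 0.048]
tcp_rot: [0.136, 1.568, -1.2]
ft_force: [4.2, -11.1, 0.2]
grip_width: 0.0272
```

>>> arm_command(motion=[0, 0, -0.001, 0, 0, 0, 0, -0.001, 0, 0, 0, 0, 0, 0, 0, 0, 0, 0, 0, 0, 0, 0, 0, 0, 0, 0, 0, 0, 0, 0, 0, 0, 0, 0, 0, 0, 0, 0, 0, 0])

```text
t: 19.1
tcp_pos: [0.4753, 0.2169, 0.048]
tcp_rot: [0.152, 1.568, -1.184]
ft_force: [5.4, -10.0, 0.5]
grip_width: 0.027
```

>>> arm_command(motion=[0, 0, -0.001, 0, 0, 0, 0, -0.001, 0, 0, 0, 0, 0, 0, 0, 0, 0, 0, 0, 0, 0, 0, 0, 0, 0, 0, 0, 0, 0, 0, 0, 0, 0, 0, 0, 0, 0, 0, 0, 0])

```text
t: 19.9
tcp_pos: [0.4748, 0.2188, 0.048]
tcp_rot: [0.115, 1.568, -1.22]
ft_force: [4.2, -11.0, 0.3]
grip_width: 0.0271
```

>>> arm_command(motion=[0, 0, -0.001, 0, 0, 0, 0, -0.001, 0, 0, 0, 0, 0, 0, 0, 0, 0, 0, 0, 0, 0, 0, 0, 0, 0, 0, 0, 0, 0, 0, 0, 0, 0, 0, 0, 0, 0, 0, 0, 0])

```text
t: 20.7
tcp_pos: [0.4743, 0.2207, 0.048]
tcp_rot: [0.076, 1.568, -1.259]
ft_force: [4.6, -11.4, 0.4]
grip_width: 0.0272
```

>>> arm_command(motion=[0, 0, -0.001, 0, 0, 0, 0, -0.001, 0, 0, 0, 0, 0, 0, 0, 0, 0, 0, 0, 0, 0, 0, 0, 0, 0, 0, 0, 0, 0, 0, 0, 0, 0, 0, 0, 0, 0, 0, 0, 0])

```text
t: 21.5
tcp_pos: [0.4739, 0.2226, 0.048]
tcp_rot: [0.081, 1.568, -1.254]
ft_force: [4.3, -11.4, 0.4]
grip_width: 0.0271
```

>>> arm_command(motion=[0, 0, -0.001, 0, 0, 0, 0, -0.001, 0, 0, 0, 0, 0, 0, 0, 0, 0, 0, 0, 0, 0, 0, 0, 0, 0, 0, 0, 0, 0, 0, 0, 0, 0, 0, 0, 0, 0, 0, 0, 0])

```text
t: 22.3
tcp_pos: [0.4734, 0.2245, 0.048]
tcp_rot: [0.057, 1.568, -1.279]
ft_force: [4.3, -12.5, -0.1]
grip_width: 0.027
```

>>> arm_command(motion=[0, 0, -0.001, 0, 0, 0, 0, -0.001, 0, 0, 0, 0, 0, 0, 0, 0, 0, 0, 0, 0, 0, 0, 0, 0, 0, 0, 0, 0, 0, 0, 0, 0, 0, 0, 0, 0, 0, 0, 0, 0])

```text
t: 23.1
tcp_pos: [0.4729, 0.2264, 0.048]
tcp_rot: [0.014, 1.568, -1.321]
ft_force: [3.8, -12.9, 0.7]
grip_width: 0.0267
```

>>> arm_command(motion=[0, 0, -0.001, 0, 0, 0, 0, -0.001, 0, 0, 0, 0, 0, 0, 0, 0, 0, 0, 0, 0, 0, 0, 0, 0, 0, 0, 0, 0, 0, 0, 0, 0, 0, 0, 0, 0, 0, 0, 0, 0])

```text
t: 23.9
tcp_pos: [0.4725, 0.2283, 0.048]
tcp_rot: [0.008, 1.568, -1.328]
ft_force: [4.4, -13.5, 0.6]
grip_width: 0.027
```

>>> arm_command(motion=[0, 0, -0.001, 0, 0, 0, 0, -0.001, 0, 0, 0, 0, 0, 0, 0, 0, 0, 0, 0, 0, 0, 0, 0, 0, 0, 0, 0, 0, 0, 0, 0, 0, 0, 0, 0, 0, 0, 0, 0, 0])

```text
t: 24.7
tcp_pos: [0.472, 0.23, 0.048]
tcp_rot: [-0.016, 1.567, -1.352]
ft_force: [4.6, -15.2, 0.5]
grip_width: 0.0267
```

>>> arm_command(motion=[0, 0, -0.001, 0, 0, 0, 0, -0.0005, 0, 0, 0, 0, 0, 0, 0, 0, 0, 0, 0, 0, 0, 0, 0, 0, 0, 0, 0, 0, 0, 0, 0, 0, 0, 0, 0, 0, 0, 0, 0, 0])

```text
t: 25.5
tcp_pos: [0.4717, 0.2312, 0.048]
tcp_rot: [-0.015, 1.567, -1.351]
ft_force: [5.2, -18.3, 0.7]
grip_width: 0.0271
```

>>> arm_command(motion=[0, 0, -0.0005, 0, 0, 0, 0, -0.0005, 0, 0, 0, 0, 0, 0, 0, 0, 0, 0, 0, 0, 0, 0, 0, 0, 0, 0, 0, 0, 0, 0, 0, 0, 0, 0, 0, 0, 0, 0, 0, 0])

```text
t: 26.3
tcp_pos: [0.4715, 0.2321, 0.048]
tcp_rot: [-0.023, 1.567, -1.359]
ft_force: [5.1, -18.5, 0.9]
grip_width: 0.0269
```

>>> arm_command(motion=[0, 0, -0.0005, 0, 0, 0, 0, -0.0005, 0, 0, 0, 0, 0, 0, 0, 0, 0, 0, 0, 0, 0, 0, 0, 0, 0, 0, 0, 0, 0, 0, 0, 0, 0, 0, 0, 0, 0, 0, 0, 0])

```text
t: 27.1
tcp_pos: [0.4713, 0.233, 0.048]
tcp_rot: [-0.018, 1.567, -1.354]
ft_force: [5.2, -18.9, 1.3]
grip_width: 0.0271
```

>>> arm_command(motion=[0, 0, -0.0005, 0, 0, 0, 0, -0.0005, 0, 0, 0, 0, 0, 0, 0, 0, 0, 0, 0, 0, 0, 0, 0, 0, 0, 0, 0, 0, 0, 0, 0, 0, 0, 0, 0, 0, 0, 0, 0, 0])

```text
t: 27.9
tcp_pos: [0.4711, 0.2339, 0.048]
tcp_rot: [-0.035, 1.566, -1.37]
ft_force: [5.3, -19.4, 1.0]
grip_width: 0.0272
```

>>> arm_command(motion=[0, 0, -0.0005, 0, 0, 0, 0, -0.0005, 0, 0, 0, 0, 0, 0, 0, 0, 0, 0, 0, 0, 0, 0, 0, 0, 0, 0, 0, 0, 0, 0, 0, 0, 0, 0, 0, 0, 0, 0, 0, 0])

```text
t: 28.7
tcp_pos: [0.4709, 0.2349, 0.048]
tcp_rot: [-0.038, 1.566, -1.373]
ft_force: [4.8, -19.6, 1.8]
grip_width: 0.0269
```

>>> arm_command(motion=[0, 0, -0.0005, 0, 0, 0, 0, -0.0005, 0, 0, 0, 0, 0, 0, 0, 0, 0, 0, 0, 0, 0, 0, 0, 0, 0, 0, 0, 0, 0, 0, 0, 0, 0, 0, 0, 0, 0, 0, 0, 0])

```text
t: 29.5
tcp_pos: [0.4705, 0.2363, 0.048]
tcp_rot: [-0.044, 1.567, -1.379]
ft_force: [3.9, -16.0, 1.3]
grip_width: 0.027
```

>>> arm_command(motion=[0, 0, 0.0005, 0, 0, 0, 0, 0.0005, 0, 0, 0, 0, 0.0005, 0, 0, 0, 0, 0, 0, 0, 0, 0, 0, 0, 0, 0, 0, 0, 0, 0, 0, 0, 0, 0, 0, 0, 0, 0, 0, 0])

```text
t: 30.3
tcp_pos: [0.4707, 0.2356, 0.048]
tcp_rot: [-0.009, 1.569, -1.344]
ft_force: [3.1, -7.7, 0.5]
grip_width: 0.0272
```

>>> arm_command(motion=[0, 0, 0.0005, 0, 0, 0, 0, 0.0002, 0, 0, 0, 0, 0, 0, 0, 0, 0, 0, 0, 0, 0, 0, 0, 0, 0, 0, 0, 0, 0, 0, 0, 0, 0, 0, 0, 0, 0, 0, 0, 0])

```text
t: 31.1
tcp_pos: [0.4707, 0.2355, 0.048]
tcp_rot: [0.15, 1.57, -1.185]
ft_force: [3.7, -6.5, 0.3]
grip_width: 0.0272
```

>>> arm_command(motion=[0, 0, 0.0005, 0, 0, 0, 0, 0.0005, 0, 0, 0, 0, 0, 0, 0, 0, 0, 0, 0, 0, 0, 0, 0, 0, 0, 0, 0, 0, 0, 0, 0, 0, 0, 0, 0, 0, 0, 0, 0, 0])

```text
t: 31.9
tcp_pos: [0.4707, 0.2352, 0.048]
tcp_rot: [2.901, 1.57, 1.566]
ft_force: [1.6, 5.1, -0.9]
grip_width: 0.0271
```

>>> arm_command(motion=[0, 0, -0.0003, 0, 0, 0, 0, 0, 0, 0, 0, 0, 0, 0, 1, 0, 0, 0, 0, 1, 0, 0, 0, 0, 1, 0, 0, 0, 0, 1, 0, 0, 0, 0, 1, 0, 0, 0, 0, 1])

```text
t: 32.7
tcp_pos: [0.4707, 0.2352, 0.0481]
tcp_rot: [-0.713, 1.571, -2.048]
ft_force: [1.0, 0.2, 0.7]
grip_width: 0.0705
```

>>> arm_command(motion=[0, 0, 0, 0, 1, 0, 0, 0, 0, 1, -0.05, 0, 0, 0, 1, -0.05, 0, 0, 0, 1, -0.05, 0, 0, 0, 1, -0.05, 0, 0, 0, 1, -0.01, 0, 0, 0, 0, 0, 0, 0, 0, 0])

```text
t: 33.5
tcp_pos: [0.4712, 0.2355, 0.2598]
tcp_rot: [1.741, 1.568, 0.406]
ft_force: [0.2, -0.3, -0.5]
grip_width: 0.0814
```

```bash
python3 - <<'E'
from h import *
s,m=rep(); guard()
d=cam('scene')
# button & knob: knob depth points
for u,v in [(331,186),(345,184)]: print(pt(d,u,v).round(4))
t=cam('top'); import pickle
im=np.hstack([cv2.resize(d['frame'][120:220,240:370,::-1],(390,300)),cv2.resize(t['frame'][120:270,110:305,::-1],(390,300))]); cv2.imwrite('pics/c6.png',im)
B=np.array([.5105,.075,.152]); print('to button',m.T@(B-s['tcp_pos']))
E
```

```text
t 33.5 tcp [0.4712 0.2355 0.2598] F tx,ty,z 0.15 -0.35 -0.48 w 0.0814
tool [[0.003, 0.972, 0.234], [0.001, 0.234, -0.972], [-1.0, 0.003, -0.001]]
turn deg 0.01
turn deg -179.99
guard X,Y,z -0.0558 -0.0667 0.1545 angle -0.009
guard X,Y,z -0.1183 -0.0658 0.156 angle 0.008
guard X,Y,z -0.0556 0.06 0.1546 angle -0.006
guard X,Y,z -0.1158 0.0619 0.156 angle 0.009
[0.4819 0.2006 0.0937]
[0.4788 0.2366 0.1021]
to button [0.10775367 0.00040673 0.16528643]
```

View pics/c6.png

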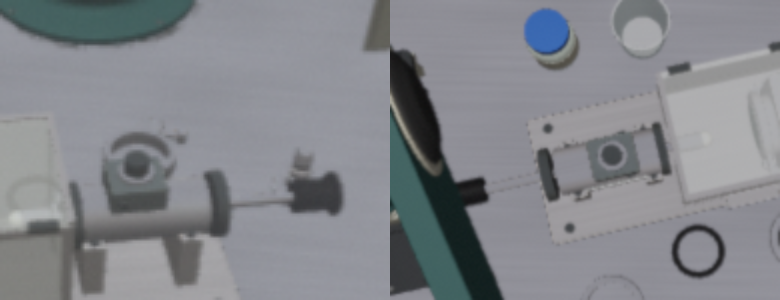

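>>> arm_command(motion=[0, 0, 0.0413, 0, 0, 0, 0, 0.0413, 0, 0, 0, 0, 0.0413, 0, 0, 0, 0, 0.0413, 0, 0, 0, 0, 0, 0, 0, 0, 0, 0, 0, 0, 0, 0, 0, 0, 0, 0, 0, 0, 0, 0])

```text
t: 34.45
tcp_pos: [0.509, 0.0755, 0.2575]
tcp_rot: [-1.902, 1.57, 3.048]
ft_force: [-0.4, 0.8, -0.1]
grip_width: 0.0052
```

>>> arm_command(motion=[0.03, 0, 0, 0, 0, 0.03, 0, 0, 0, 0, 0.03, 0, 0, 0, 0, 0.03, 0, 0, 0, 0, 0, 0, 0, 0, 0, 0, 0, 0, 0, 0, 0, 0, 0, 0, 0, 0, 0, 0, 0, 0])

```text
t: 35.25
tcp_pos: [0.5099, 0.0748, 0.1398]
tcp_rot: [1.451, 1.569, 0.116]
ft_force: [0.6, 0.1, -0.2]
grip_width: 0.0007
```

```bash
python3 - <<'E'
from h import *
s,m=rep()
print('to button',m.T@(np.array([.5105,.075,.152])-s['tcp_pos']))
E
```

```text
t 35.25 tcp [0.5099 0.0748 0.1398] F tx,ty,z 0.63 -0.08 -0.16 w 0.0007
tool [[0.002, 0.972, 0.234], [0.0, 0.234, -0.972], [-1.0, 0.002, 0.0]]
turn deg 0.02
turn deg -179.98
to button [-1.22152948e-02  6.57205820e-04 -1.01930444e-05]
```

>>> arm_command(motion=[0.003, 0, 0, 0, 0, 0.003, 0, 0, 0, 0, 0.003, 0, 0, 0, 0, 0.0025, 0, 0, 0, 0, 0.0025, 0, 0, 0, 0, 0.002, 0, 0, 0, 0, 0.001, 0, 0, 0, 0, 0, 0, 0, 0, 0])

```text
t: 36.05
tcp_pos: [0.5098, 0.0746, 0.1233]
tcp_rot: [1.404, 1.568, 0.068]
ft_force: [-7.3, -1.0, 21.5]
grip_width: 0.0004
```

>>> arm_command(motion=[-0.001, 0, 0, 0, 0, -0.004, 0, 0, 0, 0, -0.01, 0, 0, 0, 0, -0.03, 0, 0, 0, 0, -0.04, 0, 0, 0, 0, -0.04, 0, 0, 0, 0, 0, 0, 0.03, 0, 0, 0, 0, 0.03, 0, 0])

```text
t: 36.85
tcp_pos: [0.5236, 0.016, 0.2477]
tcp_rot: [1.35, 1.569, 0.016]
ft_force: [0.3, 0.4, -1.2]
grip_width: 0.0008
```

```bash
python3 - <<'E'
from h import *
s,m=rep(); d=guard(); t=cam('top')
for a in [(492,279),(430,262)]: print(pt(d,round(a[0]/1.5),round(a[1]/1.5)).round(4))
im=np.hstack([cv2.resize(d['frame'][120:220,180:370,::-1],(570,300)),cv2.resize(t['frame'][120:270,130:240,::-1],(220,300))]); cv2.imwrite('pics/c7.png',im)
E
```

```text
t 36.85 tcp [0.5236 0.016  0.2477] F tx,ty,z 0.34 0.32 -1.16 w 0.0008
tool [[0.002, 0.972, 0.235], [0.0, 0.235, -0.972], [-1.0, 0.002, 0.0]]
turn deg 0.1
turn deg -179.9
guard X,Y,z -0.0564 -0.0667 0.154 angle -0.017
guard X,Y,z -0.1182 -0.0658 0.156 angle 0.009
guard X,Y,z -0.0548 0.0599 0.1554 angle 0.008
guard X,Y,z -0.1171 0.062 0.1549 angle -0.001
[0.4915 0.1911 0.1015]
[0.5194 0.0803 0.1528]
```

View pics/c7.png

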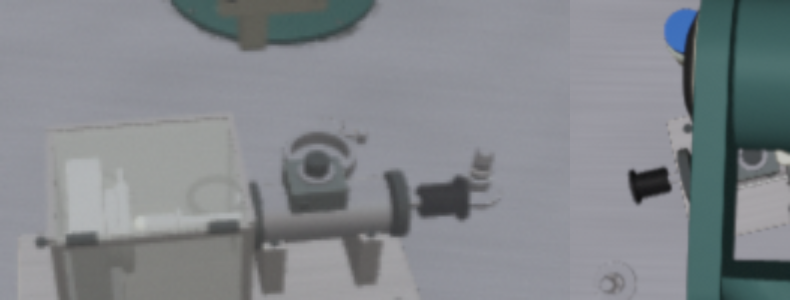

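The knob is fully forward again, so the striker fired. The button is up, the guard is shut and the robot is clear.

```bash
python3 -c "
from h import *
print(ctrl.finish_job())"
```

```text
the job is handed in; nothing more can be done
None
```

The impact test is done and handed in at about 37 s of the 67 s allowed.

- **Guard:** I swung it shut first, so it was shut before the striker was drawn. It met its stop at about 13 N, and afterwards depth readings put it within about 0.02 rad of shut.
- **Cocking:** I drew the knob in small steps. The pull rose to about 20 N near 48 mm, then dropped to about 16.5 N as the sear caught near 49 mm. That is close to the bare spring force there, so I saw no sign of the buffer being pressed. I let it forward about 1 mm until the sear carried the load, then opened the gripper. A picture showed it staying cocked by itself.
- **Firing:** I pressed the button to its stop at about 21 N and let it up. The last pictures and depth readings show:
  - the knob back fully forward;
  - the button top at about 0.153 m (0.152 m given for up);
  - the guard still shut;
  - the robot clear of everything.

**Disagreements:**
- **Fingertip position:** the real fingertips sat about 23 mm short of the reported TCP, seen in the cameras and confirmed by contact with the guard. My first guard push therefore stopped about 0.19 rad short. I allowed for the offset in every move after that.
- **Side force:** there was about 7 N sideways on the knob early in the draw, from a slight misalignment.
- **Loose items:** I did not measure these again at the end. None of my moves went near them, and those visible in the last pictures looked undisturbed.

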